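# Pack the last sample flacon and click the case shut

## Task

Take the finished gold bottle (the one with its tall gold cap on) from the bench and set it down gently, upright, in the empty well of the blue sample case, next to the bottle already packed there. Then slide the clear cover along its rails until it is fully home and its orange tab has clicked down over the case's end wall, and let go. Do not drop the bottle, and leave the other things on the bench as they are.

Things in the scene. Friction and masses are not known exactly. Their poses are not given: they have to be found in the camera images.
- bottle: The bottle to pack: gold round bulb 42 mm in diameter (widest 14 to 26 mm up, curving in to a flat foot 26 mm wide), silver collar 20 mm wide from 41 to 45 mm, then a straight gold cap 18 mm in diameter from 45 to 76 mm (its top): grip it there, from above. 60 to 130 g. Stands loose on the bench. Origin: centre of its underside; z up along the bottle.
- open_bottle: A bystander: a gold bottle of the same bulb but without a cap, only a silver collar and a thin white stem, 56 mm high. Stands loose on the bench; leave it. Origin: centre of its underside.
- jar: A bystander: small amber jar with a black lid, 44 mm in diameter, 62 mm high, loose on the bench; leave it. Origin: centre of its underside.
- packed_bottle: A capped gold bottle identical to the one to pack, standing loose in the other well of the case, partly hidden under the open cover; leave it there. Origin: centre of its underside.
- funnel: A bystander: steel funnel standing mouth down, 72 mm in diameter, 75 mm high, loose. Origin: centre of its underside.
- brush: A bystander: brush with a wooden handle, about 170 mm long, lying loose on the bench. Origin: on its underside, near its middle.
- case: Navy blue sample case, 136 x 80 mm outside, 101 mm high, in an aluminium nest plate (200 x 124 x 6 mm) fixed to the bench: it cannot move. Origin: middle of the nest's underside, on the bench; x is the long direction, along which the cover OPENS (closing goes towards -x), y across, z up. White insert with two round wells 47 mm in diameter, 10 mm deep, centred at x = -25 (empty) and +35 mm.
- empty_well (a point): Centre of the floor of the empty well, 10 mm above the bench: the bottle's origin belongs here; axes as the case. The case's mouth, 101 mm above the bench, is open 32 mm to either side along y. Beside a cap standing here fingers have along x 23 mm to the ramp inside the ledge wall and 28 mm to the open cover's tab; along y 23 mm each way. A packed bottle's cap ends 86 mm above the bench.
- full_well (a point): Centre of the floor of the well that holds the packed bottle. Axes as the case.
- cover (a joint): Travel of the clear bluish cover along the case's x, m: 0 = fully home on its end stops, 0.102 = fully open; starts 0.09 to 0.1 open, leaving the empty well clear. It cannot leave its rails. About 1 N of friction; from 0.015 to 0.005 its tab climbs the ramp and rides over the ledge, which takes up to about 10 N, then drops behind it and holds the cover between 0 and 0.003.
- cover_grip (a point): Middle of the top of the cover's white grip bar, 113 mm above the bench; axes as the case. The bar is 10 mm thick along x, 44 mm long along y and stands 16 mm above the cover plate (plate top at 97 mm). Pinch it along x from above, or push its +x side towards -x. It moves with the cover; cover home, it lies at x = +30 mm of the case.
- tab (a joint): Angle of the orange tab, rad: a springy tongue 52 mm long, 24 mm wide at the cover's -x end. 0 = relaxed, level with the cover; lifted to about 0.065 while its nose rides over the ledge, back to 0 once it has clicked down behind. It is worked by sliding the cover, not by hand.
- tab_tip (a point): Top of the upturned lip at the tab's free end. Cover home and clicked, it lies at x = -76.5 mm of the case, 101.5 mm above the bench, just beyond the ledge: the end wall at x = -64 to -68, 93 mm high, with a 26 mm wide lead-in ramp inside it down to x = -57, 89 mm high.

How it is judged:
By the outcome, as a careful person would: the job done as asked, in the order asked, and still so for the second after the job is handed in, with the robot touching nothing.
It also fails if it takes over 51 s, if anything falls off the work surface, if the arm or the gripper's body presses on something with over 40 N, if the wrist force passes 120 N, or if a joint passes its speed limit or range.

## Robot

A 7-joint arm with a two-finger parallel gripper is mounted at the origin on the work surface. World frame = base frame: x ahead of the robot, y to its left, z up, the work surface at z = 0. Lengths are in m, angles in rad, forces in N, time in s.
With the tool pointing down it reaches from about 0.425 to 0.925 m from the base axis. Payload 6.8 kg.
Tool frame: the origin (TCP) lies on the front face of the gripper's body, between the roots of the fingers; the fingertips stand 73 mm ahead of it and the grasp point (between the pads) lies 54 mm ahead of it; z points along the fingers, y is the line along which they close (so a half turn about z gives the same grasp; the last joint's range is limited). The gripper opens to 85 mm and grips with 20 to 120 N. Pads are 22 mm wide; open, the fingers measure 114 mm over their backs; the gripper's body (76 mm by 85 mm) begins 54 mm behind the grasp point. The pads swing forward as they close: fully open they stand 13 mm farther back than shut.
Start: joints at [-1.418, 0.477, 0.022, 1.555, -0.011, 1.109, -0.083], TCP at [0.174, 0.652, 0.304] pointing down, gripper open.
Joint ranges: [-2.96, 2.96], [-0.34, 2.1], [-1.41, 1.46], [0.24, 2.44], [-1.37, 4.51], [0.17, 1.92], [-2.96, 2.96]. Speed limits (rad/s): [2.39, 2.39, 3.14, 3.14, 3.14, 3.14, 3.14].

## Interface

Orientations are given as a unit quaternion [w, x, y, z].
In Python, from station import bot, optics gives the robot as it stands.
- The arm moves only by the tool drive_tool, never from a script. Its argument "deltas" is a list of rows, each an object with "gripper": the closure in counts, from 0 (fully open) to 255 (shut); "offset": the shift along the tool's x, y, z in units of 1000 mm (1.0 is 1000 mm), a list of three; "angular": the turn, a rotation vector about the tool's x, y, z in units of 45 degrees (1.0 is 45 degrees), a list of three. In form: [{"gripper": gripper, "offset": [dx, dy, dz], "angular": [rx, ry, rz]}, ...]. A call has 1 to 5 rows; each row is the pose to reach, as a shift and turn from the pose commanded when the call began, along the tool's axes at that moment; what a row does not reach only later rows make up. A row lasts 1/10 s, in which the tool goes at most 50 mm and 8.59 degrees, less where a joint would pass 70% of its speed; a pose out of reach is approached as far as the arm can. A call with a number of a shift or a turn outside -1 to 1 is refused whole. A call with a gripper value outside its range is refused whole. The fingers move at their own pace and stop on an object; "grip_force" is the grip in N (left out, the last holds). Time passes only in rows, so rows that repeat a pose let the fingers close. It gives the time, the measured TCP pose, the force, the opening and the grip force at its end, in the units of the state.
- bot.get_obs(): the state, without advancing time (a new reading comes with each control period).
- optics.read_camera(name): name is "scene" or "top"; returns the picture (420x560x3 uint8, blue, green, red); there is no depth.
- optics.camera_model(name): a dict with "fx", "fy", "cx", "cy" (pixels), "dist" ([k1, k2, p1, p2, k3] as OpenCV has them; the pictures are not rectified), "cam_to_world" (4x4, takes a point from camera to world coordinates). Camera axes: x right, y up, looking along -z (the intrinsics and any distortion apply to the point x, -y, -z); pixel columns grow to the right and rows downward; lengths in m; the calibration is good to about 2 mm. A picture is of the moment at which its call begins. camera_model takes no time and is no camera call.
- bot.hand_in(): hands the job in; it is judged then, once.
The state is a dict: "t": time; "q": joint angles; "joint_vel": joint speeds; "joint_torque": joint torques, N m; "eef_pos": TCP position; "tool_rot": TCP orientation; "contact_force": force on the tool from outside, world axes, zero at the start; "torque": the same for the moment, N m; "gripper_width": opening from 0.0 (shut) to 1.0 (fully open); "grasp_force": force on a finger pad.
Only numpy, scipy, OpenCV 4.12 (cv2) and the standard library are available. Lean on these libraries where they do the work, as an engineer would, in place of code of your own. Each camera call takes 0.05 s, during which the arm holds its last target. There are 200 camera calls.

## Working session

There is one attempt and no reset: what is moved stays moved. The work goes in short steps, Python scripts to look and compute and a tool call to move; the robot and the scene stay as the last step left them, time stands still between calls to the robot, and variables do not carry over. Pictures are saved under pics/ and viewed, at most 10 in all, crops included, and the job is handed in when it is done.

Besides the shell and the picture viewer there is one more tool, called after ">>>" as a command line: name --argument value ..., lists and objects as JSON in quotes. drive_tool: Moves the arm, as the interface text tells. Its arguments: {"type":"object","properties":{"deltas":{"type":"array"},"grip_force":{"type":"number"}},"required":["deltas"]}

```bash
mkdir -p pics; cat > h.py <<'E'
import numpy as np, cv2
from station import bot, optics
def snap(n,f):
    im=optics.read_camera(n); cv2.imwrite('pics/'+f,im); return im
def K(m): return np.array([[m['fx'],0,m['cx']],[0,m['fy'],m['cy']],[0,0,1.]]),np.array(m['dist'],float)
def ray(n,u,v):
    m=optics.camera_model(n);k,d=K(m)
    p=cv2.undistortPoints(np.array([[[u,v]]],float),k,d)[0,0]
    T=np.array(m['cam_to_world']); return T[:3,3],T[:3,:3]@np.array([p[0],-p[1],-1])
def onz(n,u,v,z):
    o,r=ray(n,u,v); return o+r*(z-o[2])/r[2]
def proj(n,P):
    m=optics.camera_model(n);k,d=K(m);T=np.array(m['cam_to_world'])
    c=(np.atleast_2d(P)-T[:3,3])@T[:3,:3]*[1,-1,-1]
    return cv2.projectPoints(c.reshape(-1,1,3),np.zeros(3),np.zeros(3),k,d)[0][:,0]
E
python3 - <<'E'
from h import *
for n in('scene','top'):
    im=snap(n,n+'0.png'); m=optics.camera_model(n); print(np.round(m['cam_to_world'],3),m['fx'],m['dist'])
print(bot.get_obs())
E
```

```text
[[ 0.817 -0.401  0.415  0.95 ]
 [ 0.577  0.552 -0.602 -0.601]
 [ 0.013  0.731  0.682  0.808]
 [ 0.     0.     0.     1.   ]] 427.23152304265693 [-0.03535682  0.          0.          0.          0.        ]
[[ 0.004  0.988 -0.157  0.37 ]
 [-1.     0.006  0.012  0.014]
 [ 0.012  0.157  0.988  1.261]
 [ 0.     0.     0.     1.   ]] 466.5856927795271 [-0.06448027  0.          0.          0.          0.        ]
{'t': 0.1, 'q': array([-1.4181158 ,  0.47774124,  0.02236754,  1.55630648, -0.0115387 ,
        1.10928508, -0.083081  ]), 'joint_vel': array([-0.00039557, -0.00246381, -0.00190738, -0.00286435,  0.00082934,
        0.00018539, -0.00039067]), 'joint_torque': array([ 4.89860075e-03, -5.97756743e+01,  1.61379453e+00, -2.81955528e+01,
        1.28171218e-02,  5.04479904e-03,  4.53542356e-06]), 'eef_pos': array([0.17394353, 0.65179888, 0.30302681]), 'tool_rot': array([-5.80059843e-05,  1.30020994e-01,  9.91510913e-01, -8.03957444e-04]), 'contact_force': array([-0.60867813, -0.28081665, -0.10567778]), 'torque': array([ 0.04405916, -0.01281355,  0.02152758]), 'grasp_force': 0.0, 'gripper_width': 1.0012821486588686}
```

View pics/scene0.png

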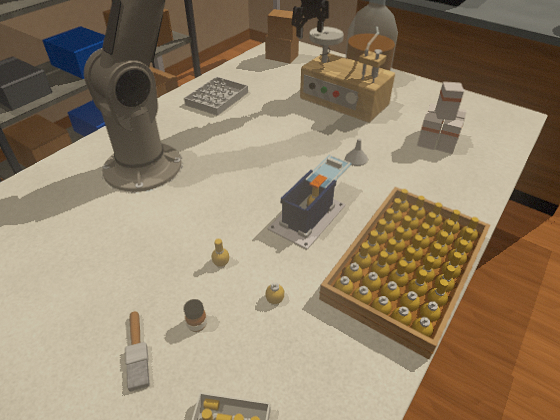

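View pics/top0.png

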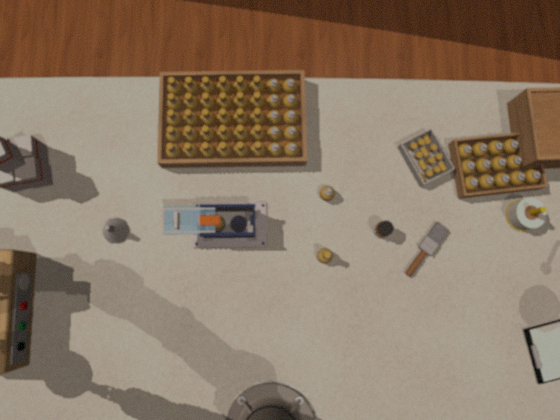

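The capped bottle is at scene (220,252) and top (325,255). The case is around top (230,224), with its cover open towards image left (+y world). I'll enlarge both regions.

```bash
python3 - <<'E'
from h import *
a=cv2.imread('pics/top0.png')[185:275,150:350]; b=cv2.imread('pics/scene0.png')[140:280,190:390]
cv2.imwrite('pics/ca.png',cv2.resize(a,None,fx=4,fy=4,interpolation=cv2.INTER_CUBIC))
cv2.imwrite('pics/cb.png',cv2.resize(b,None,fx=4,fy=4,interpolation=cv2.INTER_CUBIC))
E
```

```text
(no output)
```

View pics/ca.png

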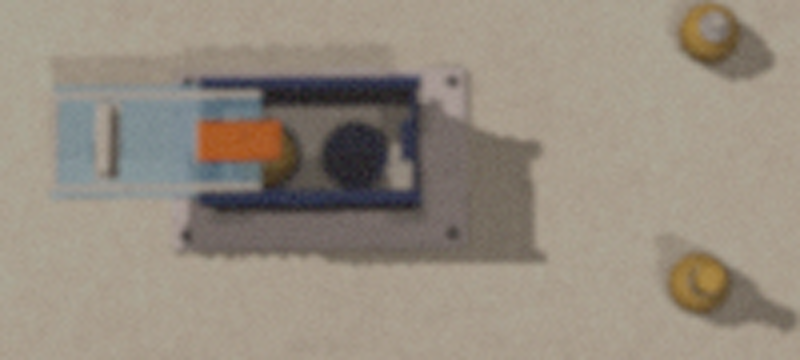

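View pics/cb.png

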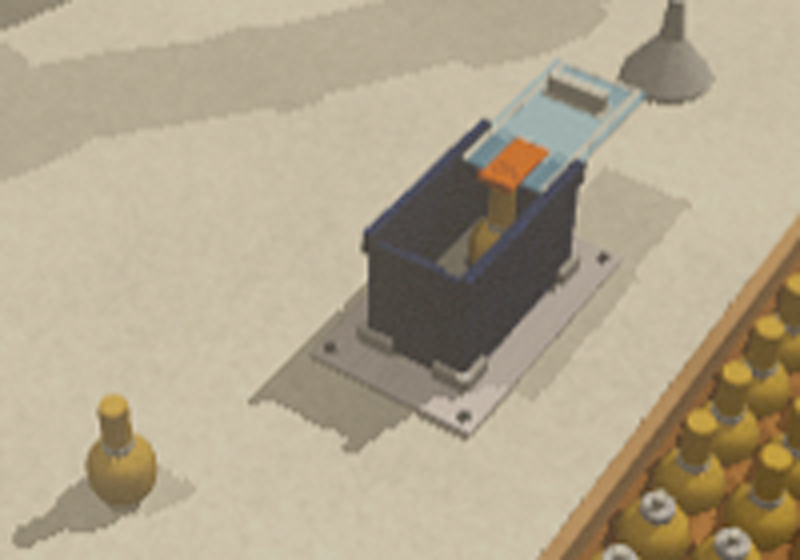

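Readings in crop pixels (÷4 plus the crop offset):

| Point | Top crop | Scene crop |
|---|---|---|
| Cap top | (710,277) | (113,403) |
| Nest bolts | (455,80), (453,233), (187,235), (187,82) | (464,416), (330,348), (603,258) |
| Empty well | (355,155) | not visible |
| Grip bar top | (105,140) | (578,86) |

Next I'll fit the case pose to these.

```bash
cat > fit.py <<'E'
from h import *
from scipy.optimize import least_squares
A=lambda u,v:(150+u/4-.4,185+v/4-.4)
B=lambda u,v:(190+u/4-.4,140+v/4-.4)
bx,by=.09,.052
obs=[('top',A(455,80),(-1,-1,'b')),('top',A(453,233),(-1,1,'b')),('top',A(187,235),(1,1,'b')),('top',A(187,82),(1,-1,'b')),
('scene',B(464,416),(-1,-1,'b')),('scene',B(330,348),(-1,1,'b')),('scene',B(603,258),(1,-1,'b')),
('scene',B(467,437),(-.1,-.062,.006)),('top',A(467,68),(-.1,-.062,.006)),('top',A(180,253),(.1,.062,.006)),
('scene',B(367,236),(-.068,.04,.101)),('scene',B(487,122),(.068,.04,.101)),('scene',B(580,165),(.068,-.04,.101)),
('top',A(419,80),(-.068,-.04,.101)),('top',A(419,205),(-.068,.04,.101)),('top',A(355,155),(-.025,0,.017))]
def W(p,q):
    if q[2]=='b': q=(q[0]*p[3],q[1]*p[4],.006)
    c,s=np.cos(p[2]),np.sin(p[2]); return np.array([p[0]+c*q[0]-s*q[1],p[1]+s*q[0]+c*q[1],q[2]])
def res(p): return np.concatenate([proj(n,W(p,q))[0]-uv for n,uv,q in obs])
def tri(z,*o):
    f=lambda p:np.concatenate([proj(n,[p[0],p[1],z if z else p[2]])[0]-uv for n,uv in o])
    r=least_squares(f,[.5,.05,z or .1]); return r.x,r.fun
if __name__=='__main__':
    r=least_squares(res,[.5,.05,1.57,.09,.052],loss='soft_l1',x_scale=[.1,.1,.1,.01,.01]); p=r.x
    print(p,np.degrees(p[2]));print(np.round(res(p).reshape(-1,2),1).tolist())
    print('well',W(p,(-.025,0,.01)))
    print('cap',tri(None,('top',A(710,277)),('scene',B(113,403))),tri(.076,('top',A(710,277)),('scene',B(113,403))))
    print('bulb',onz('top',*A(699,284),.02), onz('scene',*B(121,470),.02))
    g=tri(.113,('top',A(105,140)),('scene',B(578,86)));print('grip',g,tri(None,('top',A(105,140)),('scene',B(578,86))))
    d=g[0][:2]-p[:2];print('local',d@[np.cos(p[2]),np.sin(p[2])],d@[-np.sin(p[2]),np.cos(p[2])])
E
python3 fit.py
```

```text
[0.52926219 0.11171777 1.58587658 0.09000926 0.05237777] 90.86403514771173
[[-0.4, -0.2], [0.4, -0.1], [0.1, -0.0], [0.6, -0.1], [-0.5, 0.2], [-0.8, -0.0], [-0.5, -0.0], [-0.2, -1.0], [0.2, -0.7], [-1.9, -0.9], [-1.2, -1.9], [-2.2, -1.0], [0.6, -0.7], [-0.3, -1.6], [-0.1, -1.3], [0.5, -0.2]]
well [0.52963918 0.08672062 0.01      ]
cap (array([ 0.44529144, -0.14142723,  0.07546498]), array([-0.20516139, -0.20382664, -0.26133319,  0.01857025])) (array([ 0.44541377, -0.14152313,  0.076     ]), array([-0.1407804 , -0.26519072, -0.27173471, -0.09006374]))
bulb [ 0.44360719 -0.14185645  0.02      ] [ 0.44768018 -0.1439784   0.02      ]
grip (array([0.52747817, 0.23768695, 0.113     ]), array([ 0.11181607, -0.9274532 , -0.74433848, -1.01454942])) (array([0.52708881, 0.23981583, 0.10774223]), array([-0.3460239 , -0.48921812, -0.64103328,  0.10876693]))
local 0.12598175711710188 -0.00011575689554327774
```

The fit holds up: cap top comes out at z≈0.0755 (expected 0.076), the cover is 0.096 open, and the case yaw is 90.9°. I'll turn the tool so its y lies along the case's x, then arc round to the bottle.

>>> drive_tool --deltas '[{"gripper": 0,"offset": [-0.19,-0.107,0],"angular": [0,0,-0.351]},{"gripper": 0,"offset": [-0.19,-0.107,0],"angular": [0,0,-0.351]},{"gripper": 0,"offset": [-0.19,-0.107,0],"angular": [0,0,-0.351]},{"gripper": 0,"offset": [-0.19,-0.107,0],"angular": [0,0,-0.351]},{"gripper": 0,"offset": [-0.19,-0.107,0],"angular": [0,0,-0.351]}]'

```text
t: 0.6
eef_pos: [0.335, 0.4948, 0.3036]
tool_rot: [0.001, -0.004, 1.0, -0.001]
contact_force: [-0.3, -0.4, -0.1]
gripper_width: 1.0
grasp_force: 0.0
```

>>> drive_tool --deltas '[{"gripper": 0,"offset": [-0.12,-0.21,0],"angular": [0,0,0]},{"gripper": 0,"offset": [-0.12,-0.21,0],"angular": [0,0,0]},{"gripper": 0,"offset": [-0.12,-0.21,0],"angular": [0,0,0]},{"gripper": 0,"offset": [-0.12,-0.21,0],"angular": [0,0,0]},{"gripper": 0,"offset": [-0.12,-0.21,0],"angular": [0,0,0]}]'

```text
t: 1.1
eef_pos: [0.4542, 0.2886, 0.3037]
tool_rot: [-0.0, -0.007, 1.0, -0.0]
contact_force: [0.6, 0.5, -0.8]
gripper_width: 1.001
grasp_force: 0.0
```

>>> drive_tool --deltas '[{"gripper": 0,"offset": [-0.04,-0.24,0],"angular": [0,0,0]},{"gripper": 0,"offset": [-0.04,-0.24,0],"angular": [0,0,0]},{"gripper": 0,"offset": [-0.04,-0.24,0],"angular": [0,0,0]},{"gripper": 0,"offset": [-0.04,-0.24,0],"angular": [0,0,0]},{"gripper": 0,"offset": [-0.04,-0.24,0],"angular": [0,0,0]}]'

```text
t: 1.6
eef_pos: [0.4965, 0.0494, 0.3038]
tool_rot: [-0.0, -0.007, 1.0, -0.0]
contact_force: [1.3, 0.3, 0.6]
gripper_width: 0.999
grasp_force: 0.0
```

>>> drive_tool --deltas '[{"gripper": 0,"offset": [0.04,-0.19,0],"angular": [0,0,0]},{"gripper": 0,"offset": [0.04,-0.19,0],"angular": [0,0,0]},{"gripper": 0,"offset": [0.04,-0.19,0],"angular": [0,0,0]},{"gripper": 0,"offset": [0.04,-0.19,0],"angular": [0,0,0]},{"gripper": 0,"offset": [0.04,-0.19,0],"angular": [0,0,0]}]'

```text
t: 2.1
eef_pos: [0.4573, -0.1446, 0.304]
tool_rot: [-0.0, -0.002, 1.0, -0.001]
contact_force: [0.1, 0.4, 0.3]
gripper_width: 1.0
grasp_force: 0.0
```

>>> drive_tool --deltas '[{"gripper": 0,"offset": [0.011,0.001,0.05],"angular": [0,0,0]},{"gripper": 0,"offset": [0.011,0.001,0.09],"angular": [0,0,0]},{"gripper": 0,"offset": [0.011,0.001,0.12],"angular": [0,0,0]},{"gripper": 0,"offset": [0.011,0.001,0.13],"angular": [0,0,0]},{"gripper": 0,"offset": [0.011,0.001,0.13],"angular": [0,0,0]}]'

```text
t: 2.6
eef_pos: [0.448, -0.137, 0.173]
tool_rot: [-0.001, -0.008, 1.0, 0.0]
contact_force: [-0.1, -0.3, 0.6]
gripper_width: 1.002
grasp_force: 0.0
```

```bash
python3 - <<'E'
from h import *
o=bot.get_obs();print(o['eef_pos'],o['tool_rot'])
a=snap('scene','s1.png')[170:290,150:300]; cv2.imwrite('pics/s1c.png',cv2.resize(a,None,fx=4,fy=4,interpolation=cv2.INTER_CUBIC))
E
```

```text
[ 0.44801365 -0.13695068  0.17296138] [-1.47624902e-03 -7.67128888e-03  9.99969475e-01  1.48112230e-04]
```

View pics/s1c.png

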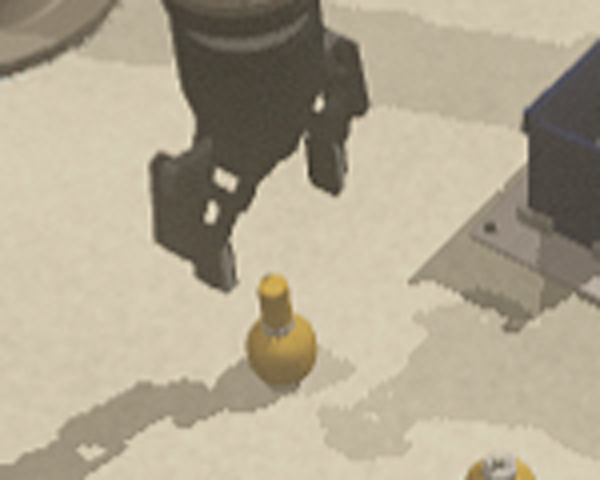

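The picture shows the open fingers straddling the cap (crop 273,280) with nothing in the way. I'll descend and grip.

>>> drive_tool --deltas '[{"gripper": 0,"offset": [0.0025,-0.0045,0.01],"angular": [0,0,0]},{"gripper": 0,"offset": [0.0025,-0.0045,0.03],"angular": [0,0,0]},{"gripper": 0,"offset": [0.0025,-0.0045,0.045],"angular": [0,0,0]},{"gripper": 0,"offset": [0.0025,-0.0045,0.052],"angular": [0,0,0]},{"gripper": 120,"offset": [0.0025,-0.0045,0.052],"angular": [0,0,0]}]' --grip_force 30

```text
t: 3.15
eef_pos: [0.4461, -0.1422, 0.1218]
tool_rot: [-0.0, -0.007, 1.0, 0.0]
contact_force: [-0.5, 0.6, 0.5]
gripper_width: 0.858
grasp_force: 0.0
```

>>> drive_tool --deltas '[{"gripper": 160,"offset": [0,0,0],"angular": [0,0,0]},{"gripper": 180,"offset": [0,0,0],"angular": [0,0,0]},{"gripper": 200,"offset": [0,0,0],"angular": [0,0,0]},{"gripper": 230,"offset": [0,0,0],"angular": [0,0,0]},{"gripper": 255,"offset": [0,0,0],"angular": [0,0,0]}]'

```text
t: 3.65
eef_pos: [0.4465, -0.1421, 0.1224]
tool_rot: [0.001, -0.007, 1.0, -0.0]
contact_force: [-0.1, 1.4, 6.1]
gripper_width: 0.197
grasp_force: 29.3
```

>>> drive_tool --deltas '[{"gripper": 255,"offset": [0,0,0],"angular": [0,0,0]},{"gripper": 255,"offset": [0,0,0],"angular": [0,0,0]},{"gripper": 255,"offset": [0,0,0],"angular": [0,0,0]}]'

```text
t: 3.95
eef_pos: [0.4465, -0.1421, 0.1224]
tool_rot: [0.001, -0.007, 1.0, 0.0]
contact_force: [-2.0, 0.1, 5.8]
gripper_width: 0.201
grasp_force: 29.3
```

>>> drive_tool --deltas '[{"gripper": 255,"offset": [0,0,-0.01],"angular": [0,0,0]},{"gripper": 255,"offset": [0,0,-0.04],"angular": [0,0,0]},{"gripper": 255,"offset": [0,0,-0.08],"angular": [0,0,0]},{"gripper": 255,"offset": [0,0,-0.12],"angular": [0,0,0]},{"gripper": 255,"offset": [0,0,-0.14],"angular": [0,0,0]}]'

```text
t: 4.45
eef_pos: [0.4468, -0.1425, 0.2654]
tool_rot: [0.002, -0.007, 1.0, -0.0]
contact_force: [1.0, -0.3, -0.5]
gripper_width: 0.197
grasp_force: 29.4
```

>>> drive_tool --deltas '[{"gripper": 255,"offset": [-0.04,0.02,0],"angular": [0,0,0]},{"gripper": 255,"offset": [-0.07,0.06,0],"angular": [0,0,0]},{"gripper": 255,"offset": [-0.085,0.1,0],"angular": [0,0,0]},{"gripper": 255,"offset": [-0.085,0.14,0],"angular": [0,0,0]},{"gripper": 255,"offset": [-0.085,0.17,0],"angular": [0,0,0]}]'

```text
t: 4.95
eef_pos: [0.5284, 0.0321, 0.2621]
tool_rot: [-0.0, -0.009, 1.0, 0.0]
contact_force: [-0.1, 0.5, -1.0]
gripper_width: 0.202
grasp_force: 29.4
```

>>> drive_tool --deltas '[{"gripper": 255,"offset": [0,0.03,0],"angular": [0,0,0]},{"gripper": 255,"offset": [0,0.05,0],"angular": [0,0,0]},{"gripper": 255,"offset": [0,0.057,0],"angular": [0,0,0]},{"gripper": 255,"offset": [0,0.057,0],"angular": [0,0,0]},{"gripper": 255,"offset": [0,0.057,0],"angular": [0,0,0]}]'

```text
t: 5.45
eef_pos: [0.5276, 0.0847, 0.262]
tool_rot: [-0.0, -0.007, 1.0, -0.0]
contact_force: [-0.9, -0.4, -1.1]
gripper_width: 0.198
grasp_force: 29.4
```

```bash
python3 - <<'E'
from h import *
o=bot.get_obs();print(o['eef_pos'],o['tool_rot'],o['contact_force'])
a=snap('scene','s2.png')[100:250,240:390]; b=snap('top','t2.png')[165:265,150:300]
r=lambda i:cv2.resize(i,(390,int(390*i.shape[0]/i.shape[1])),interpolation=cv2.INTER_CUBIC)
a,b=r(a),r(b); c=np.zeros((390,780,3),np.uint8); c[:a.shape[0],:390]=a; c[:b.shape[0],390:]=b
cv2.imwrite('pics/s2c.png',c)
E
```

```text
[0.5276199  0.08472611 0.2620253 ] [-4.02717883e-05 -6.68121651e-03  9.99977611e-01 -3.71160228e-04] [-0.89103548 -0.39833466 -1.06379783]
```

View pics/s2c.png

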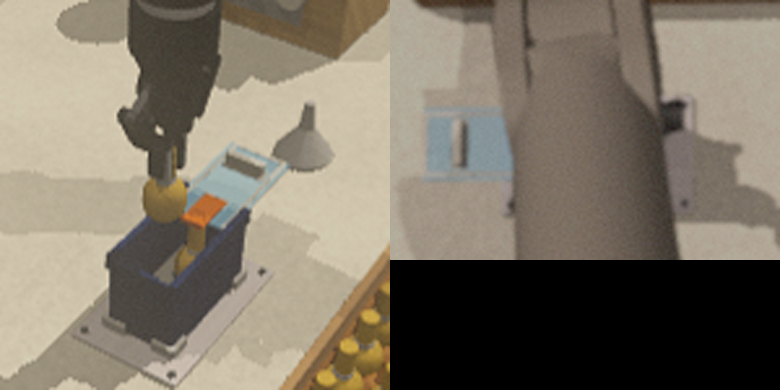

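The bottle hangs upright above the empty well, with the bulb at scene about (303,176). I'll nudge it to centre and lower in stages while watching the force.

>>> drive_tool --deltas '[{"gripper": 255,"offset": [-0.003,0.002,0.01],"angular": [0,0,0]},{"gripper": 255,"offset": [-0.003,0.002,0.03],"angular": [0,0,0]},{"gripper": 255,"offset": [-0.003,0.002,0.055],"angular": [0,0,0]},{"gripper": 255,"offset": [-0.003,0.002,0.08],"angular": [0,0,0]},{"gripper": 255,"offset": [-0.003,0.002,0.09],"angular": [0,0,0]}]'

```text
t: 6.05
eef_pos: [0.5294, 0.0874, 0.1692]
tool_rot: [-0.002, -0.007, 1.0, -0.001]
contact_force: [-0.4, 0.5, -1.1]
gripper_width: 0.2
grasp_force: 29.4
```

>>> drive_tool --deltas '[{"gripper": 255,"offset": [0,0,0.01],"angular": [0,0,0]},{"gripper": 255,"offset": [0,0,0.018],"angular": [0,0,0]},{"gripper": 255,"offset": [0,0,0.023],"angular": [0,0,0]},{"gripper": 255,"offset": [0,0,0.025],"angular": [0,0,0]},{"gripper": 255,"offset": [0,0,0.025],"angular": [0,0,0]}]'

```text
t: 6.55
eef_pos: [0.5309, 0.0883, 0.1471]
tool_rot: [0.0, -0.007, 1.0, 0.0]
contact_force: [0.3, -0.3, -0.9]
gripper_width: 0.198
grasp_force: 29.4
```

```bash
python3 - <<'E'
from h import *
a=snap('scene','s3.png')[130:250,250:370]
cv2.imwrite('pics/s3c.png',cv2.resize(a,None,fx=5,fy=5,interpolation=cv2.INTER_CUBIC))
E
```

```text
(no output)
```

View pics/s3c.png

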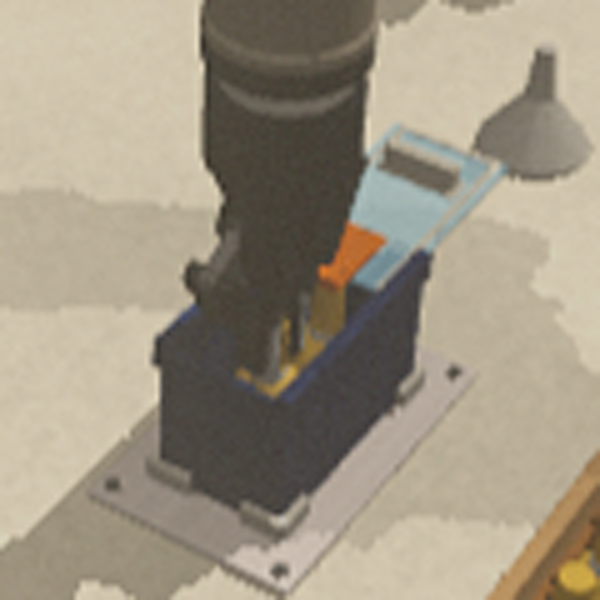

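The bottle is inside the case with the fingers clear of the walls and tab, and no contact force. I'll correct y by −1.5 mm and lower slowly.

>>> drive_tool --deltas '[{"gripper": 255,"offset": [0,-0.0015,0.001],"angular": [0,0,0]},{"gripper": 255,"offset": [0,-0.0015,0.004],"angular": [0,0,0]},{"gripper": 255,"offset": [0,-0.0015,0.007],"angular": [0,0,0]},{"gripper": 255,"offset": [0,-0.0015,0.01],"angular": [0,0,0]},{"gripper": 255,"offset": [0,-0.0015,0.01],"angular": [0,0,0]}]'

```text
t: 7.1
eef_pos: [0.5304, 0.0867, 0.1363]
tool_rot: [-0.0, -0.007, 1.0, -0.0]
contact_force: [-0.5, 0.1, -0.8]
gripper_width: 0.195
grasp_force: 29.4
```

>>> drive_tool --deltas '[{"gripper": 255,"offset": [0,0,0.001],"angular": [0,0,0]},{"gripper": 255,"offset": [0,0,0.002],"angular": [0,0,0]},{"gripper": 255,"offset": [0,0,0.003],"angular": [0,0,0]},{"gripper": 255,"offset": [0,0,0.004],"angular": [0,0,0]},{"gripper": 255,"offset": [0,0,0.004],"angular": [0,0,0]}]'

```text
t: 7.6
eef_pos: [0.5306, 0.0867, 0.1328]
tool_rot: [-0.0, -0.007, 1.0, -0.0]
contact_force: [0.0, -0.2, -1.4]
gripper_width: 0.201
grasp_force: 29.4
```

>>> drive_tool --deltas '[{"gripper": 255,"offset": [0,0,0.0005],"angular": [0,0,0]},{"gripper": 255,"offset": [0,0,0.001],"angular": [0,0,0]},{"gripper": 255,"offset": [0,0,0.001],"angular": [0,0,0]}]'

```text
t: 7.9
eef_pos: [0.531, 0.0868, 0.1325]
tool_rot: [0.0, -0.007, 1.0, 0.0]
contact_force: [-1.3, -0.8, 5.2]
gripper_width: 0.2
grasp_force: 30.2
```

Seated: 5 N of support at exactly the expected height. I'll open a little, since space is limited, and retreat upward.

>>> drive_tool --deltas '[{"gripper": 190,"offset": [0,0,0],"angular": [0,0,0]},{"gripper": 175,"offset": [0,0,0],"angular": [0,0,0]},{"gripper": 170,"offset": [0,0,0],"angular": [0,0,0]},{"gripper": 170,"offset": [0,0,0],"angular": [0,0,0]}]'

```text
t: 8.3
eef_pos: [0.5307, 0.0868, 0.1318]
tool_rot: [-0.0, -0.007, 1.0, 0.0]
contact_force: [-0.1, 0.4, -0.2]
gripper_width: 0.332
grasp_force: 0.0
```

>>> drive_tool --deltas '[{"gripper": 170,"offset": [0,0,-0.003],"angular": [0,0,0]},{"gripper": 170,"offset": [0,0,-0.01],"angular": [0,0,0]},{"gripper": 170,"offset": [0,0,-0.025],"angular": [0,0,0]},{"gripper": 170,"offset": [0,0,-0.05],"angular": [0,0,0]},{"gripper": 170,"offset": [0,0,-0.09],"angular": [0,0,0]}]'

```text
t: 8.8
eef_pos: [0.5294, 0.0865, 0.2216]
tool_rot: [-0.002, -0.007, 1.0, -0.001]
contact_force: [0.7, 0.6, -0.1]
gripper_width: 0.332
grasp_force: 0.0
```

>>> drive_tool --deltas '[{"gripper": 145,"offset": [0,0.04,0],"angular": [0,0,0]},{"gripper": 145,"offset": [0,0.08,0],"angular": [0,0,0]},{"gripper": 145,"offset": [0,0.12,0],"angular": [0,0,0]},{"gripper": 145,"offset": [0,0.151,0],"angular": [0,0,0]},{"gripper": 145,"offset": [0,0.151,0],"angular": [0,0,0]}]'

```text
t: 9.3
eef_pos: [0.5275, 0.2438, 0.2225]
tool_rot: [0.0, -0.011, 1.0, 0.002]
contact_force: [-0.8, 0.6, -0.4]
gripper_width: 0.433
grasp_force: 0.0
```

```bash
python3 - <<'E'
from h import *
o=bot.get_obs();print(o['eef_pos'],o['gripper_width'])
a=snap('scene','s4.png')[110:240,250:380]
cv2.imwrite('pics/s4c.png',cv2.resize(a,None,fx=4.5,fy=4.5,interpolation=cv2.INTER_CUBIC))
E
```

```text
[0.52747336 0.24381072 0.22245477] 0.43311073471454586
```

View pics/s4c.png

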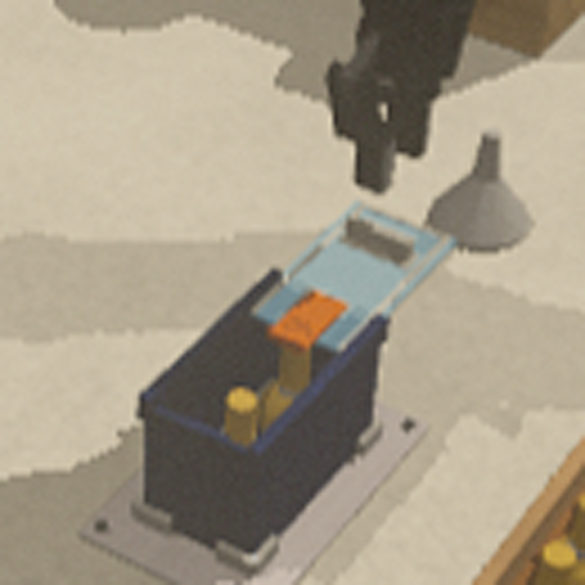

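The bottle stands upright in its well, cap top at scene about (303.6,198.9), and the cover hasn't moved. I'll check its height and lower onto the grip bar.

```bash
python3 - <<'E'
from h import *
print(onz('scene',303.2,198.5,.086),bot.get_obs()['eef_pos'])
E
```

```text
[0.53157593 0.08569792 0.086     ] [0.52791999 0.24050556 0.22229381]
```

>>> drive_tool --deltas '[{"gripper": 145,"offset": [0,-0.0055,0.01],"angular": [0,0,0]},{"gripper": 145,"offset": [0,-0.0055,0.025],"angular": [0,0,0]},{"gripper": 145,"offset": [0,-0.0055,0.04],"angular": [0,0,0]},{"gripper": 145,"offset": [0,-0.0055,0.046],"angular": [0,0,0]},{"gripper": 145,"offset": [0,-0.0055,0.046],"angular": [0,0,0]}]'

```text
t: 9.85
eef_pos: [0.528, 0.231, 0.1746]
tool_rot: [-0.001, -0.007, 1.0, -0.001]
contact_force: [0.8, 0.1, -0.4]
gripper_width: 0.433
grasp_force: 0.0
```

>>> drive_tool --deltas '[{"gripper": 160,"offset": [0,0.006,0],"angular": [0,0,0]},{"gripper": 180,"offset": [0,0.006,0],"angular": [0,0,0]},{"gripper": 200,"offset": [0,0.006,0],"angular": [0,0,0]},{"gripper": 220,"offset": [0,0.006,0],"angular": [0,0,0]},{"gripper": 255,"offset": [0,0.006,0],"angular": [0,0,0]}]' --grip_force 40

```text
t: 10.35
eef_pos: [0.5286, 0.2384, 0.1764]
tool_rot: [0.0, -0.007, 1.0, 0.0]
contact_force: [-1.1, 0.1, 2.6]
gripper_width: 0.102
grasp_force: 40.7
```

>>> drive_tool --deltas '[{"gripper": 255,"offset": [0,0,0],"angular": [0,0,0]},{"gripper": 255,"offset": [0,0,0],"angular": [0,0,0]},{"gripper": 255,"offset": [0,0,0],"angular": [0,0,0]}]'

```text
t: 10.65
eef_pos: [0.5286, 0.2384, 0.1764]
tool_rot: [0.0, -0.007, 1.0, 0.0]
contact_force: [-0.9, -0.2, 5.3]
gripper_width: 0.101
grasp_force: 41.1
```

The bar is pinched. I'll slide the cover towards −x, stopping short of the ramp.

>>> drive_tool --deltas '[{"gripper": 255,"offset": [0,-0.008,0],"angular": [0,0,0]},{"gripper": 255,"offset": [0,-0.02,0],"angular": [0,0,0]},{"gripper": 255,"offset": [0,-0.035,0],"angular": [0,0,0]},{"gripper": 255,"offset": [0,-0.05,0],"angular": [0,0,0]},{"gripper": 255,"offset": [0,-0.06,0],"angular": [0,0,0]}]'

```text
t: 11.15
eef_pos: [0.5295, 0.1771, 0.1764]
tool_rot: [0.0, -0.007, 1.0, 0.0]
contact_force: [-2.1, 1.9, 5.5]
gripper_width: 0.098
grasp_force: 41.1
```

>>> drive_tool --deltas '[{"gripper": 255,"offset": [0,-0.006,0],"angular": [0,0,0]},{"gripper": 255,"offset": [0,-0.012,0],"angular": [0,0,0]},{"gripper": 255,"offset": [0,-0.017,0],"angular": [0,0,0]},{"gripper": 255,"offset": [0,-0.021,0],"angular": [0,0,0]},{"gripper": 255,"offset": [0,-0.025,0],"angular": [0,0,0]}]'

```text
t: 11.65
eef_pos: [0.5299, 0.1542, 0.1764]
tool_rot: [0.0, -0.008, 1.0, 0.001]
contact_force: [-1.6, 7.5, 3.7]
gripper_width: 0.103
grasp_force: 40.9
```

>>> drive_tool --deltas '[{"gripper": 255,"offset": [0,-0.003,0],"angular": [0,0,0]},{"gripper": 255,"offset": [0,-0.005,0],"angular": [0,0,0]},{"gripper": 255,"offset": [0,-0.007,0],"angular": [0,0,0]},{"gripper": 255,"offset": [0,-0.009,0],"angular": [0,0,0]},{"gripper": 255,"offset": [0,-0.01,0],"angular": [0,0,0]}]'

```text
t: 12.15
eef_pos: [0.5301, 0.1427, 0.1764]
tool_rot: [0.0, -0.007, 1.0, 0.0]
contact_force: [-1.7, 1.2, 7.2]
gripper_width: 0.102
grasp_force: 41.2
```

The ramp force (7.5 N) came and went. I'll creep on to the end stops.

>>> drive_tool --deltas '[{"gripper": 255,"offset": [0,-0.001,0],"angular": [0,0,0]},{"gripper": 255,"offset": [0,-0.002,0],"angular": [0,0,0]},{"gripper": 255,"offset": [0,-0.002,0],"angular": [0,0,0]}]'

```text
t: 12.45
eef_pos: [0.5301, 0.1421, 0.1764]
tool_rot: [0.0, -0.008, 1.0, 0.001]
contact_force: [-2.0, 3.1, 5.4]
gripper_width: 0.103
grasp_force: 41.1
```

>>> drive_tool --deltas '[{"gripper": 255,"offset": [0,-0.001,0],"angular": [0,0,0]},{"gripper": 255,"offset": [0,-0.002,0],"angular": [0,0,0]},{"gripper": 255,"offset": [0,-0.002,0],"angular": [0,0,0]}]'

```text
t: 12.75
eef_pos: [0.53, 0.1418, 0.1764]
tool_rot: [0.001, -0.008, 1.0, 0.002]
contact_force: [-0.9, 8.5, 4.7]
gripper_width: 0.101
grasp_force: 40.9
```

>>> drive_tool --deltas '[{"gripper": 255,"offset": [0,-0.001,0],"angular": [0,0,0]},{"gripper": 255,"offset": [0,-0.002,0],"angular": [0,0,0]},{"gripper": 255,"offset": [0,-0.003,0],"angular": [0,0,0]}]'

```text
t: 13.05
eef_pos: [0.53, 0.1414, 0.1764]
tool_rot: [0.001, -0.009, 1.0, 0.003]
contact_force: [-1.2, 16.5, 2.5]
gripper_width: 0.099
grasp_force: 40.7
```

That is a hard stop: 16 N with no movement. I'll unload, release and rise straight up.

>>> drive_tool --deltas '[{"gripper": 255,"offset": [0,0.002,0],"angular": [0,0,0]},{"gripper": 255,"offset": [0,0.004,0],"angular": [0,0,0]},{"gripper": 200,"offset": [0,0.005,0],"angular": [0,0,0]},{"gripper": 170,"offset": [0,0.005,0],"angular": [0,0,0]},{"gripper": 160,"offset": [0,0.005,0],"angular": [0,0,0]}]'

```text
t: 13.55
eef_pos: [0.5297, 0.1403, 0.1755]
tool_rot: [-0.0, -0.007, 1.0, -0.0]
contact_force: [0.4, -0.4, -0.4]
gripper_width: 0.371
grasp_force: 0.0
```

>>> drive_tool --deltas '[{"gripper": 160,"offset": [0,0,-0.005],"angular": [0,0,0]},{"gripper": 160,"offset": [0,0,-0.02],"angular": [0,0,0]},{"gripper": 160,"offset": [0,0,-0.05],"angular": [0,0,0]},{"gripper": 160,"offset": [0,0,-0.09],"angular": [0,0,0]},{"gripper": 160,"offset": [0,0,-0.12],"angular": [0,0,0]}]'

```text
t: 14.05
eef_pos: [0.5302, 0.1407, 0.2982]
tool_rot: [0.001, -0.007, 1.0, 0.0]
contact_force: [-0.1, 0.1, 0.1]
gripper_width: 0.371
grasp_force: 0.0
```

```bash
python3 - <<'E'
from h import *
o=bot.get_obs();print(o['eef_pos'],o['gripper_width'],o['contact_force'])
from fit import W
p=[0.52926,0.11172,1.58588]
print('tip expect',proj('scene',W(p,(-.0765,0,.1015))),'bar',proj('scene',W(p,(.03,0,.113))))
a=snap('scene','s5.png')[120:250,250:380]
cv2.imwrite('pics/s5c.png',cv2.resize(a,None,fx=4.5,fy=4.5,interpolation=cv2.INTER_CUBIC))
E
```

```text
[0.53017941 0.14072159 0.29819647] 0.37053525953240923 [-0.12874241  0.09036032  0.1363743 ]
tip expect [[291.61254508 204.80337094]] bar [[314.77863925 178.45128988]]
```

View pics/s5c.png

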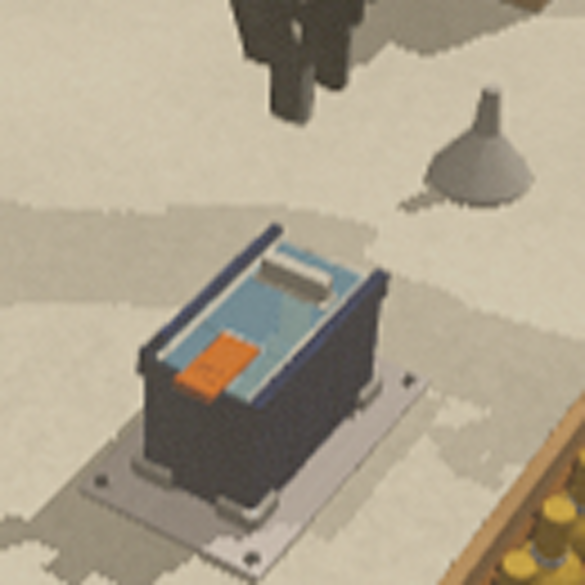

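The cover is home. The bar top is at crop (296,268), scene (315.8,179.6). The tab tip is at scene about (293,206), lying beyond the end wall. Both are within about 2 px of the prediction for home, an offset the rim corners also showed. The gripper is clear.

```bash
python3 -c "
from station import bot; print(bot.hand_in())"
```

```text
the job is handed in; nothing more can be done
None
```

The gold bottle stands upright in the empty well, the cover is against its end stops with the orange tab over the end wall, and I handed the job in at about 14 s with the gripper clear; no verdict came back.

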